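Tuck a packet into the weighted packet holder

TASK

Tuck the teal-and-yellow packet under the weighted red arm of the packet holder, lengthwise and flat on top of the green-and-pink packet that is already there, sliding it in from the holder's open side until its leading end is close to the two steel back stops. The arm must end up resting on it, with the green packet still in its place underneath.

Things in the scene. Friction and masses are not known exactly. Their poses are not given: they have to be found in the camera images.
- packet_teal_center (a point): centre, half-way up, of the loose teal packet with yellow ends, 64 (its x) x 114 (its y) x 10 mm, about 36 g, flat on the worktop, roughly lengthwise to the robot's x; either end may lead. Grip it across its width, near the end nearer the robot. A larger red-and-yellow packet (100 x 170 mm), not wanted, lies near it; the two swap places.
- packet_holder: fixed pale wooden board, 8 mm thick, spanning x -70 to 125, y -60 to 60 mm of its frame; origin on the worktop. Open side at its -x (robot side); packets slide in along +x on its centre line. Two steel stops, 26 mm high, have their faces at x 80, y 23 to 53 mm either side; no side walls. The arm is hinged behind them at x 105, z 22 mm.
- packet_green_center (a point): centre, half-way up, of the green-and-pink packet, loose, 74 (its x) x 124 (its y) x 10 mm, lying in the holder, its length along the holder's x, its far end near the stops, held down by the arm; its top is about 18 mm above the worktop
- press_arm (a joint): arm angle (rad), larger = raised; near 0 on the green packet alone, about 0.1 on two. Heel rests at holder x 20 mm; a 36 mm wide lip slopes from there up to x -14, z 40 mm: a packet pushed in along +x under it lifts the arm by itself (a few N). Falls back by its weight (1 N at the heel). Red weight 40 mm wide, top at z 48 mm, 58 on two packets.
There are look-alikes about, which are no part of the job. Of the things that look like the part that bears packet_teal_center, the larger one is meant.

How it is judged:
By the outcome, as a careful person would: the job done as asked, in the order asked, and still so for the second after the job is handed in, with the robot touching nothing.
It also fails if it takes over 38 s, if anything falls off the work surface, if the arm or the gripper's body presses on something with over 40 N, if the wrist force passes 120 N, or if a joint passes its speed limit or range.

ROBOT

A 6-joint arm with a two-finger parallel gripper is mounted at the origin on a cart in front of the work surface, level with it; the furniture and walls round the work are solid. World frame = base frame: x ahead of the robot, y to its left, z up, the work surface at z = 0. Lengths are in mm, angles in rad, forces in N, time in s.
With the tool pointing down it reaches from about 350 to 875 mm from the base axis. Payload 4.2 kg.
Tool frame: the origin (TCP) lies on the centre line of the jaws, within the pads' length; the fingertips stand 14 mm ahead of it and the grasp point (between the pads) lies 5 mm behind it; z points along the fingers, y is the line along which they close (so a half turn about z gives the same grasp; the last joint's range is limited). The gripper opens to 87 mm and grips with 3 to 60 N. Pads are 19 mm wide; open, the fingers measure 117 mm over their backs; the gripper's body (75 mm by 190 mm) begins 51 mm behind the grasp point.
Start: joints at [0.259, 0.385, 0.008, 0, -1.194, -0.259], TCP at [624.979, 0.025, 236.55] pointing down, gripper open.
Joint ranges: [-3.14, 3.14], [-1.21, 2.06], [-1.07, 1.41], [-3.16, 2.05], [-2.99, -0.16], [-3.1, 3.1]. Speed limits (rad/s): [2.79, 2.79, 3.14, 3.14, 3.14, 3.14].

INTERFACE

Orientations are given as [roll, pitch, yaw] about the fixed x, y, z axes, in that order (R = Rz(yaw) Ry(pitch) Rx(roll)).
In Python, from rig import arm gives the robot as it stands. The module is installed in compiled form; this text tells all that it offers.
- The arm moves only by the tool jog_arm, never from a script. Its argument "rows" is text: rows parted by semicolons, each of 7 numbers parted by spaces: the opening, from -1 (shut) to 1 (fully open), then the shift along the tool's x, y, z normalised to -1 to 1, where 1 is 10 cm, then the turn, a rotation vector about the tool's x, y, z normalised to -1 to 1, where 1 is pi rad. A call has 1 to 12 rows; each row is the pose to reach, as a shift and turn from the pose commanded when the call began, along the tool's axes at that moment, turning the shorter way round; what a row does not reach only later rows make up. A row lasts 1/12 s, in which the tool goes at most 41.7 mm and 7.16 degrees, less where a joint would pass 70% of its speed; a pose out of reach is approached as far as the arm can. A call with a number of a shift or a turn outside -1 to 1 is refused whole. A call with a gripper value outside its range is refused whole. The fingers move at their own pace and stop on an object; "force" is the grip in N (left out, the last holds). Time passes only in rows, so rows that repeat a pose let the fingers close. It gives the time, the measured TCP pose, the force, the opening and the grip force at its end, in the units of the state.
- arm.read_state(): the state, without advancing time (a new reading comes with each control period).
- arm.snapshot(name): name is "scene" or "side" or "wrist"; returns the picture (384x512x3 uint8, blue, green, red); there is no depth.
- arm.camera_model(name): a dict with "fx", "fy", "cx", "cy" (pixels), "k1" (the pictures are not rectified: a ray, as slopes to the right and down, at radius r is drawn at 1 + k1 r^2 times it, then the intrinsics apply), "rvec" (rotation vector, rad) and "tvec" (3), from world to camera coordinates, as OpenCV has them. Camera axes: x right, y down, z forward; pixel columns grow to the right and rows downward; lengths in mm; the calibration is good to about 2 mm. A picture is of the moment at which its call begins: read the wrist's pose just before it. camera_model takes no time and is no camera call; for the wrist camera it gives the pose at the moment of the call.
- arm.finish_job(): hands the job in; it is judged then, once.
The state is a dict: "t": time; "joint_pos": joint angles; "joint_velocities": joint speeds; "joint_torque": joint torques, N m; "position": TCP position; "ee_rot": TCP orientation; "force": force on the tool from outside, world axes, zero at the start; "ft_torque": the same for the moment, N m; "opening": opening from 0.0 (shut) to 1.0 (fully open); "grip_force": force on a finger pad.
Only numpy, scipy, OpenCV 4.12 (cv2) and the standard library are available. Lean on these libraries where they do the work, as an engineer would, in place of code of your own. Each camera call takes 0.05 s, during which the arm holds its last target. There are 200 camera calls.

## Working session

There is one attempt and no reset: what is moved stays moved. The work goes in short steps, Python scripts to look and compute and a tool call to move; the robot and the scene stay as the last step left them, time stands still between calls to the robot, and variables do not carry over. Pictures are saved under pics/ and viewed, at most 13 in all, crops included, and the job is handed in when it is done.

Besides the shell and the picture viewer there is one more tool, called after ">>>" as a command line: name --argument value ..., lists and objects as JSON in quotes. jog_arm: Moves the arm, as the interface text tells. Its arguments: {"type":"object","properties":{"rows":{"type":"string"},"force":{"type":"number"}},"required":["rows"]}

```bash
mkdir -p pics
cat > h.py <<'E'
import numpy as np, cv2
from rig import arm
def snap(n,f):
    m=arm.camera_model(n); im=arm.snapshot(n); cv2.imwrite('pics/'+f+'.png',im); np.save('pics/'+f+'.npy',m,allow_pickle=True); return im,m
def ray(m,u,v):
    a=np.array([(u-m['cx'])/m['fx'],(v-m['cy'])/m['fy']]); s=a.copy()
    for _ in range(20): s=a/(1+m['k1']*(s@s))
    R=cv2.Rodrigues(np.array(m['rvec'],float))[0]; t=np.array(m['tvec'],float).ravel()
    return -R.T@t, R.T@np.array([s[0],s[1],1])
def onz(m,u,v,z):
    o,d=ray(m,u,v); return (o+d*(z-o[2])/d[2]).round(1)
def load(f): return np.load('pics/'+f+'.npy',allow_pickle=True).item()
E
python3 - <<'E'
from h import *
a,_=snap('scene','s1'); b,_=snap('side','d1')
snap('wrist','w1')
cv2.imwrite('pics/s1b.png',cv2.resize(a,(800,600),interpolation=cv2.INTER_CUBIC))
cv2.imwrite('pics/d1b.png',cv2.resize(b,(800,600),interpolation=cv2.INTER_CUBIC))
print(arm.read_state())
E
```

```text
{'t': 0.15, 'joint_pos': array([ 2.58611541e-01,  3.85375735e-01,  6.97430412e-03, -3.22805000e-04,
       -1.19401817e+00, -2.58588504e-01]), 'joint_velocities': array([-0.00064947, -0.00151645,  0.00434787,  0.00218084, -0.00107233,
        0.00065472]), 'joint_torque': array([ 3.86667998e-04, -3.91052306e+01,  1.87588084e+01,  4.22235444e+00,
        1.23758311e-02, -1.38926293e-04]), 'position': array([6.24581844e+02, 1.80246699e-02, 2.35731270e+02]), 'ee_rot': array([ 3.13994662e+00, -1.25107035e-04, -1.57089220e+00]), 'force': array([ 0.32291433, -0.50019165,  0.25093441]), 'ft_torque': array([-0.0152078 , -0.02001203,  0.0104724 ]), 'grip_force': 0.0, 'opening': 1.0029694977439363}
```

View pics/s1b.png

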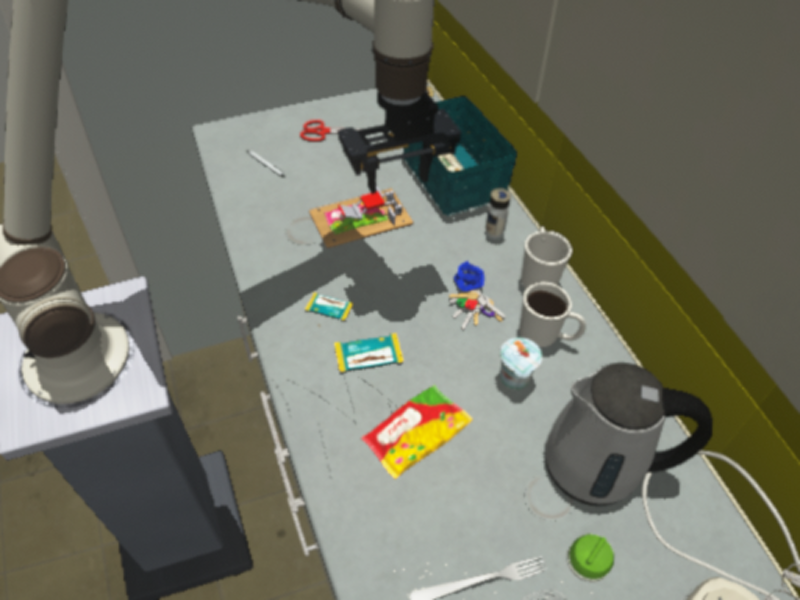

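View pics/d1b.png

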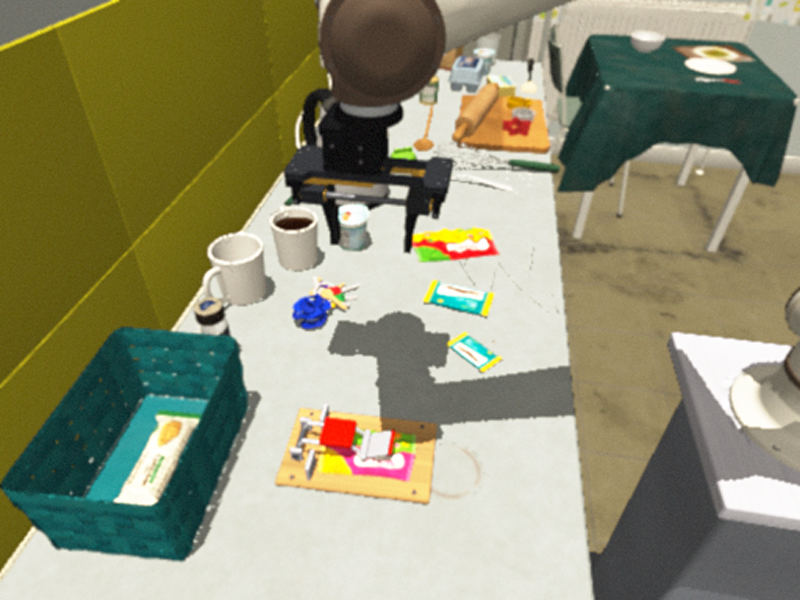

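The scene view shows the large teal packet at about (370,352), its small look-alike at (328,305) and the holder at (362,215). In the side view the packet is at (458,297) and the holder board at (358,455).

Run:
```python
from h import *
for f,pts in (('s1b',{'teal':[(335,344,10),(398,334,10),(403,363,10),(341,372,10)],'board':[(311,209,8),(397,190,8),(412,222,8),(327,245,8)]}),
 ('d1b',{'teal':[(431,281,10),(494,293,10),(489,315,10),(425,303,10)],'board':[(300,409,8),(437,422,8),(430,500,8),(278,486,8)]})):
    m=load(f[:2])
    for k,p in pts.items():
        P=np.array([onz(m,u*.64,v*.64,z) for u,v,z in p]); print(f,k,P[:,:2].tolist(),P.mean(0))
a=cv2.imread('pics/w1.png'); cv2.imwrite('pics/w1b.png',cv2.resize(a,(800,600),interpolation=cv2.INTER_CUBIC))
```

```text
s1b teal [[456.3, -142.6], [570.3, -160.2], [555.5, -222.6], [447.7, -203.4]] [ 507.45 -182.2    10.  ]
s1b board [[516.9, 217.6], [712.9, 213.1], [705.5, 106.3], [517.1, 101.8]] [613.1 159.7   8. ]
d1b teal [[558.9, -206.5], [445.2, -193.0], [451.5, -132.3], [561.8, -143.5]] [ 504.35  -168.825   10.   ]
d1b board [[705.7, 114.3], [513.5, 103.0], [509.1, 221.0], [696.9, 234.4]] [606.3   168.175   8.   ]
```

View pics/w1b.png

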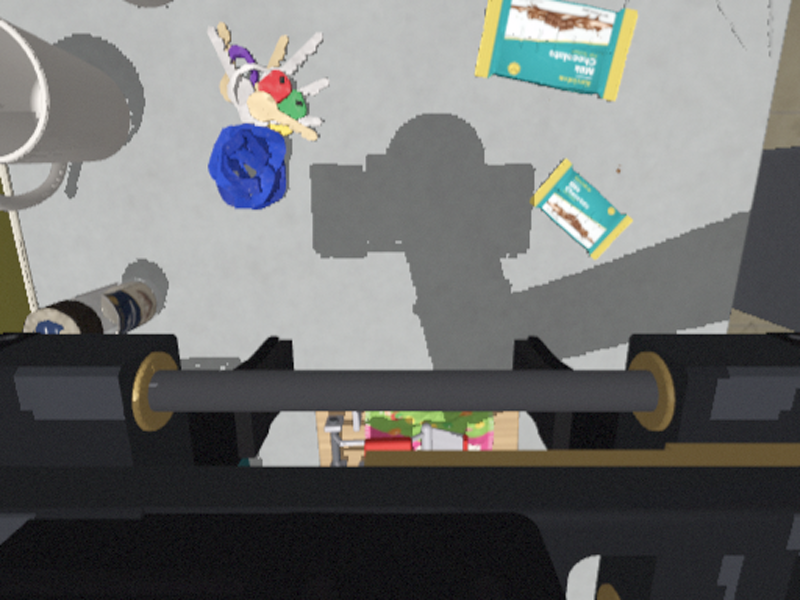

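>>> jog_arm --rows "1 1 0.9 0.3 0 0 -0.46;1 1 0.9 0.3 0 0 -0.46;1 1 0.9 0.3 0 0 -0.46;1 1 0.9 0.3 0 0 -0.46;1 1 0.9 0.3 0 0 -0.46;1 1 0.9 0.3 0 0 -0.46;1 1 0.9 0.3 0 0 -0.46;1 1 0.9 0.3 0 0 -0.46;1 1 0.9 0.3 0 0 -0.46;1 1 0.9 0.3 0 0 -0.46;1 1 0.9 0.3 0 0 -0.46;1 1 0.9 0.3 0 0 -0.46"

```text
t: 1.15
position: [534.7, -100.0, 206.2]
ee_rot: [-3.142, 0.001, -0.12]
force: [-0.4, 0.1, 0.3]
opening: 0.996
grip_force: 0.0
```

>>> jog_arm --rows "1 -0.96 0.8 0 0 0 0;1 -0.96 0.8 0 0 0 0;1 -0.96 0.8 0 0 0 0;1 -0.96 0.8 0 0 0 0;1 -0.96 0.8 0 0 0 0;1 -0.96 0.8 0 0 0 0"

```text
t: 1.65
position: [430.0, -167.5, 206.9]
ee_rot: [-3.142, -0.001, -0.126]
force: [0.2, 1.0, 0.8]
opening: 1.0
grip_force: 0.0
```

Run:
```python
from h import *
s=arm.read_state();print(s['position'],s['ee_rot'])
a,m=snap('wrist','w2'); cv2.imwrite('pics/w2b.png',cv2.resize(a,(800,600),interpolation=cv2.INTER_CUBIC))
print(onz(m,256,192,0),onz(m,256,100,0), ray(m,256,192)[0])
a,_=snap('side','d2'); a=a[240:340,150:300]; cv2.imwrite('pics/d2c.png',cv2.resize(a,(800,533),interpolation=cv2.INTER_CUBIC))
```

```text
[ 430.0152898  -167.48563786  206.89967577] [-3.14158531e+00 -1.21919776e-03 -1.26055127e-01]
[ 405.3 -164.2    0. ] [ 519.3 -178.7    0. ] [ 496.27656597 -177.75562294  355.48532301]
```

View pics/w2b.png

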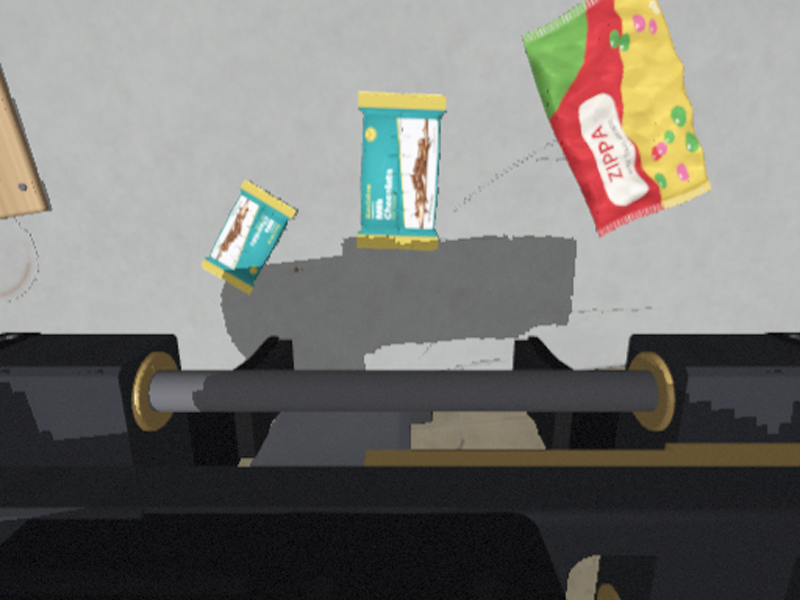

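View pics/d2c.png

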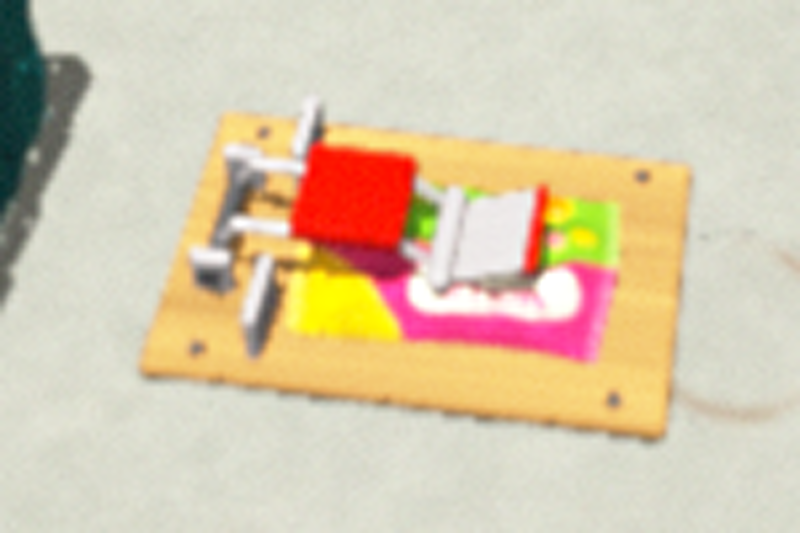

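The wrist view shows the large teal packet with corners (359,92), (446,95), (438,248) and (357,247). The side crop shows the board corners at (222,113), (690,165), (662,437) and (143,374), with the green packet under the arm.

Run:
```python
from h import *
m=load('w2')
for z in (5,10):
    P=np.array([onz(m,u*.64,v*.64,z) for u,v in [(359,92),(446,95),(438,248),(357,247)]]); print(P.tolist(),P.mean(0))
m=load('d2')
P=np.array([onz(m,150+u*.1875,240+v*.1875,8)[:2] for u,v in [(222,113),(690,165),(662,437),(143,374)]])
O=np.array([[125,-60],[-70,-60],[-70,60],[125,60]],float)
M,_=cv2.estimateAffinePartial2D(O,P); print(P.tolist(),M,np.degrees(np.arctan2(M[1,0],M[0,0])))
```

```text
[[567.6, -154.4, 5.0], [557.5, -217.8, 5.0], [445.6, -200.1, 5.0], [454.5, -135.7, 5.0]] [ 506.3 -177.     5. ]
[[566.5, -154.7, 10.0], [556.6, -217.3, 10.0], [446.3, -199.8, 10.0], [455.1, -136.3, 10.0]] [ 506.125 -177.025   10.   ]
[[707.0, 112.9], [513.9, 105.4], [510.6, 225.3], [699.7, 232.9]] [[ 9.85379072e-01 -4.02145822e-02  5.80702086e+02]
 [ 4.02145822e-02  9.85379072e-01  1.68019099e+02]] 2.337017254301517
```

>>> jog_arm --rows "1 0.296 -0.018 0.95 0 0 0.011;1 0.296 -0.018 0.95 0 0 0.011;1 0.296 -0.018 0.95 0 0 0.011;1 0.296 -0.018 0.95 0 0 0.011;1 0.296 -0.018 0.95 0 0 0.011"

```text
t: 2.17
position: [459.8, -168.9, 110.7]
ee_rot: [3.141, 0.003, -0.159]
force: [-0.7, 0.2, 0.5]
opening: 1.001
grip_force: 0.0
```

>>> jog_arm --rows "1 0 0 0.4 0 0 0;1 0 0 0.7 0 0 0;1 0 0 0.85 0 0 0;1 0 0 0.9 0 0 0;1 0 0 0.9 0 0 0;1 0 0 0.9 0 0 0"

```text
t: 2.67
position: [461.0, -169.2, 23.2]
ee_rot: [-3.141, -0.004, -0.159]
force: [0.3, 0.1, 1.1]
opening: 1.0
grip_force: 0.0
```

>>> jog_arm --rows "1 0 0 0.06 0 0 0;1 0 0 0.06 0 0 0;1 0 0 0.06 0 0 0;1 0 0 0.06 0 0 0"

```text
t: 3.0
position: [459.7, -169.3, 16.2]
ee_rot: [-3.141, -0.001, -0.16]
force: [0.2, 0.1, -0.2]
opening: 0.998
grip_force: 0.0
```

Run:
```python
from h import *
s=arm.read_state();print(s['t'],s['position'],s['ee_rot'],s['force'])
a,m=snap('side','d3'); a=a[150:230,230:350]; a=cv2.resize(a,(600,400),interpolation=cv2.INTER_CUBIC)
b,m=snap('wrist','w3'); b=cv2.resize(b,(533,400)); 
cv2.imwrite('pics/c3.png',np.hstack([cv2.resize(a,(400,400)),cv2.resize(b,(400,400))]))
print([arm.read_state()['position'].round(2)])
```

```text
3.0 [ 459.67039415 -169.25133211   16.17670355] [-3.14147014e+00 -1.25122864e-03 -1.60131709e-01] [ 0.17026577  0.12899691 -0.22778157]
[array([ 459.56, -169.26,   15.94])]
```

View pics/c3.png

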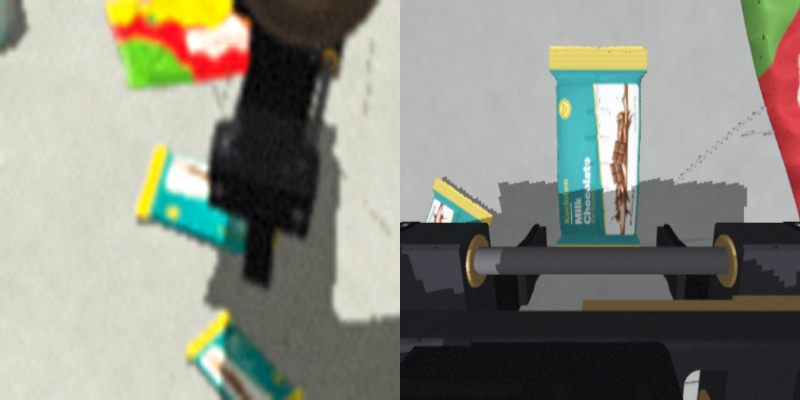

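The packet sits centred between the open jaws and its near end is just under the fingers, so I'm closing the gripper.

>>> jog_arm --rows "-1 0 0 0 0 0 0;-1 0 0 0 0 0 0;-1 0 0 0 0 0 0;-1 0 0 0 0 0 0;-1 0 0 0 0 0 0;-1 0 0 0 0 0 0" --force 20

```text
t: 3.6
position: [459.3, -169.2, 15.5]
ee_rot: [3.142, 0.0, -0.16]
force: [0.3, 0.2, 0.5]
opening: 0.732
grip_force: 20.0
```

>>> jog_arm --rows "-1 0 0 -0.1 0 0 0;-1 0 0 -0.3 0 0 0;-1 -0.02 -0.2 -0.5 0 0 0;-1 -0.05 -0.45 -0.7 0 0 0;-1 -0.08 -0.7 -0.85 0 0 0;-1 -0.1 -0.94 -0.92 0 0 0"

```text
t: 4.1
position: [465.2, -73.8, 109.6]
ee_rot: [-3.141, -0.003, -0.16]
force: [0.2, 0.1, -0.9]
opening: 0.729
grip_force: 20.0
```

>>> jog_arm --rows "-1 -0.02 -0.25 -0.25 0 0 0;-1 -0.05 -0.5 -0.5 0 0 0;-1 -0.07 -0.75 -0.75 0 0 -0.03;-1 -0.1 -0.9 -0.88 0 0 -0.064;-1 -0.1 -0.94 -0.92 0 0 -0.064;-1 -0.1 -0.94 -0.92 0 0 -0.064;-1 -0.1 -0.94 -0.92 0 0 -0.064"

```text
t: 4.68
position: [468.8, 19.2, 198.7]
ee_rot: [3.141, 0.002, 0.039]
force: [-0.1, -0.8, -0.6]
opening: 0.73
grip_force: 20.0
```

Run:
```python
from h import *
s=arm.read_state();print(s['t'],s['position'],s['ee_rot'],s['opening'])
a,m=snap('wrist','w4'); cv2.imwrite('pics/w4b.png',cv2.resize(a,(800,600),interpolation=cv2.INTER_CUBIC))
```

```text
4.6833 [468.75187503  19.22246113 198.67688213] [3.14144283e+00 1.83502559e-03 3.90457646e-02] 0.7302187387698255
```

View pics/w4b.png

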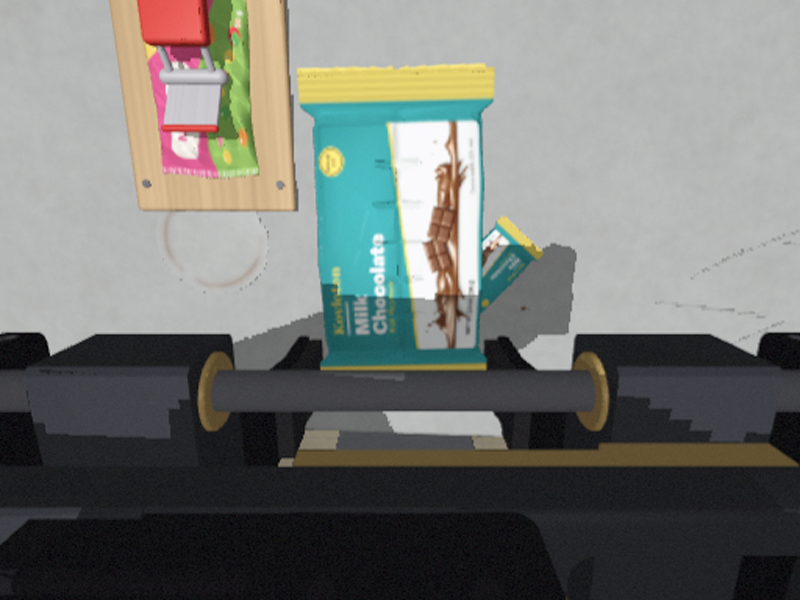

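The wrist view shows the board's near corners at (141,210) and (297,211) and its edges leaving the top at (110,0) and (287,0). The lip end is at (163,128)–(217,131), and the held packet's leading end runs from (298,70) to (494,67).

Run:
```python
from h import *
m=load('w4'); f=lambda u,v,z: onz(m,u*.64,v*.64,z)
L,Rr,L2,R2=f(141,210,8),f(297,211,8),f(110,1,8),f(287,1,8)
print('board',L,Rr,L2,R2,[np.degrees(np.arctan2(*(b-a)[1::-1])) for a,b in((L,L2),(Rr,R2),(Rr,L))], np.linalg.norm(L-Rr))
print('lip',f(163,128,40),f(217,131,40),'green',f(162,178,15),f(260,176,15))
print('held',f(298,70,188),f(494,67,188),f(322,368,188),f(486,368,188))
```

```text
board [510.  217.8   8. ] [513.9  99.4   8. ] [649.3 223.6   8. ] [654.2 103.3   8. ] [np.float64(2.3842331979165445), np.float64(1.5922737861312877), np.float64(91.8865944062876)] 118.46421400574944
lip [566.2 178.9  40. ] [565.8 143.6  40. ] green [534.2 195.9  15. ] [538.5 124.3  15. ]
held [571.5  56.  188. ] [575.   -8.6 188. ] [465.6  48.8 188. ] [468.1 -15.4 188. ]
```

>>> jog_arm --rows "-1 -0.1 -0.2 0.12 0 0 0;-1 -0.22 -0.4 0.25 0 0 0.001;-1 -0.34 -0.6 0.38 0 0 0.0016;-1 -0.454 -0.8 0.5 0 0 0.0016;-1 -0.454 -0.8 0.5 0 0 0.0016"

```text
t: 5.15
position: [417.3, 97.1, 146.1]
ee_rot: [3.138, 0.008, 0.035]
force: [-0.7, 0.2, -0.7]
opening: 0.73
grip_force: 20.0
```

>>> jog_arm --rows "-1 0 -0.25 0.2 0 0 0;-1 0 -0.45 0.4 0 0 0;-1 0 -0.58 0.65 0 0 0;-1 0 -0.58 0.85 0 0 0;-1 0 -0.58 1 0 0 0;-1 0 -0.58 1 0 0 0;-1 0 -0.58 1 0 0 0"

```text
t: 5.73
position: [418.5, 154.2, 48.5]
ee_rot: [3.139, 0.003, 0.034]
force: [0.4, -0.2, 1.2]
opening: 0.733
grip_force: 20.0
```

Run:
```python
from h import *
s=arm.read_state();print(s['t'],s['position'],s['ee_rot'],s['opening'])
```

```text
5.7333 [418.49883835 154.18690637  48.52026028] [3.13903974e+00 2.83504217e-03 3.41304963e-02] 0.7325795531911364
```

>>> jog_arm --rows "-1 0 -0.012 0.06 0 0 0;-1 0 -0.012 0.11 0 0 0;-1 0 -0.012 0.11 0 0 0;-1 0 -0.012 0.11 0 0 0"

```text
t: 6.07
position: [418.9, 156.7, 38.8]
ee_rot: [-3.141, -0.0, 0.036]
force: [0.2, 0.5, 0.0]
opening: 0.732
grip_force: 20.0
```

Run:
```python
from h import *
s=arm.read_state();print(s['t'],s['position'],s['ee_rot'],s['opening'])
a,m=snap('side','d5'); a=a[240:340,180:310]; a=cv2.resize(a,(520,400),interpolation=cv2.INTER_CUBIC)
b,m=snap('wrist','w5'); b=b[0:240,156:356]
cv2.imwrite('pics/c5.png',np.hstack([a,cv2.resize(b,(280,400))])[:, :800])
```

```text
6.0667 [418.94102173 156.67869114  38.79321787] [-3.14135874e+00 -3.56874085e-04  3.55084744e-02] 0.7320309732343523
```

View pics/c5.png

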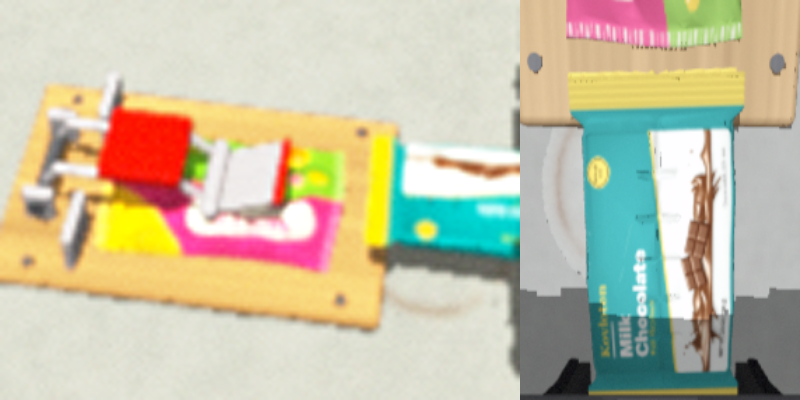

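>>> jog_arm --rows "-1 0.15 0.006 0.015 0 0 0;-1 0.3 0.006 0.02 0 0 0;-1 0.42 0.006 0.02 0 0 0;-1 0.5 0.006 0.02 0 0 0;-1 0.56 0.006 0.02 0 0 0;-1 0.62 0.006 0.02 0 0 0;-1 0.68 0.006 0.02 0 0 0;-1 0.74 0.006 0.02 0 0 0;-1 0.8 0.006 0.02 0 0 0;-1 0.8 0.006 0.02 0 0 0"

```text
t: 7.0
position: [500.2, 159.4, 36.6]
ee_rot: [-3.141, -0.002, 0.036]
force: [0.3, 0.1, -0.8]
opening: 0.727
grip_force: 20.0
```

Run:
```python
from h import *
for _ in range(1):
    s=arm.read_state();print(s['t'],s['position'],s['ee_rot'],s['opening'],s['force'],s['ft_torque'])
a,m=snap('side','d6'); a=a[240:340,180:310]; a=cv2.resize(a,(520,400),interpolation=cv2.INTER_CUBIC)
b,m=snap('wrist','w6'); b=b[0:240,156:356]
cv2.imwrite('pics/c6.png',np.hstack([a,cv2.resize(b,(280,400))])[:, :800])
```

```text
7.0 [500.16750764 159.44131308  36.62646645] [-3.14107112e+00 -1.53226644e-03  3.58765311e-02] 0.727394517290575 [ 0.27383585  0.10036934 -0.77464789] [-0.19312455 -0.09879579 -0.0206936 ]
```

View pics/c6.png

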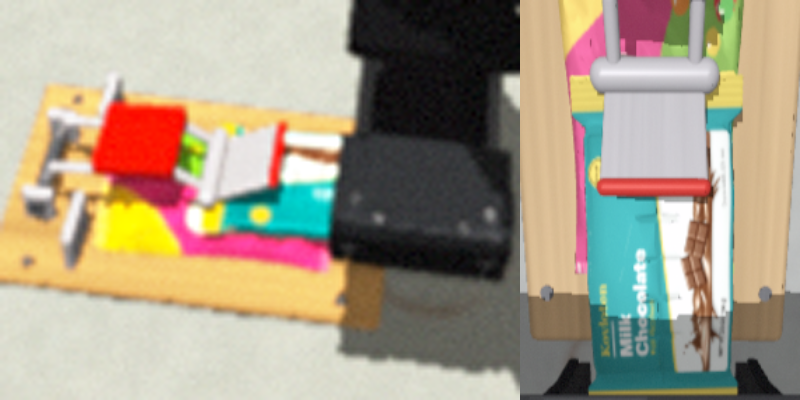

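The packet is on top of the green one and its end has gone under the lip up to the roller heel, so I'll keep sliding.

>>> jog_arm --rows "-1 0.06 0 0 0 0 0;-1 0.12 0 0 0 0 0;-1 0.18 0 0 0 0 0;-1 0.24 0 0 0 0 0;-1 0.3 0 0 0 0 0;-1 0.36 0 0 0 0 0;-1 0.41 0 0 0 0 0;-1 0.46 0 0 0 0 0;-1 0.49 0 0 0 0 0;-1 0.51 0 0 0 0 0;-1 0.51 0 0 0 0 0"

```text
t: 8.02
position: [550.3, 160.9, 36.5]
ee_rot: [-3.141, -0.001, 0.036]
force: [0.7, 0.1, -1.0]
opening: 0.733
grip_force: 20.0
```

Run:
```python
from h import *
for _ in range(1):
    s=arm.read_state();print(s['t'],s['position'],s['ee_rot'],s['opening'],s['force'],s['ft_torque'])
a,m=snap('side','d7'); a=a[250:330,180:280]; a=cv2.resize(a,(500,400),interpolation=cv2.INTER_CUBIC)
b,m=snap('wrist','w7'); b=b[0:240,166:346]
cv2.imwrite('pics/c7.png',np.hstack([a,cv2.resize(b,(300,400))])[:, :800])
```

```text
8.0167 [550.30387358 160.92642924  36.52778437] [-3.14142512e+00 -5.88175696e-04  3.56361584e-02] 0.7329114121665085 [ 0.6960815   0.11725026 -1.04094293] [-0.1974988  -0.04133303 -0.04761729]
```

View pics/c7.png

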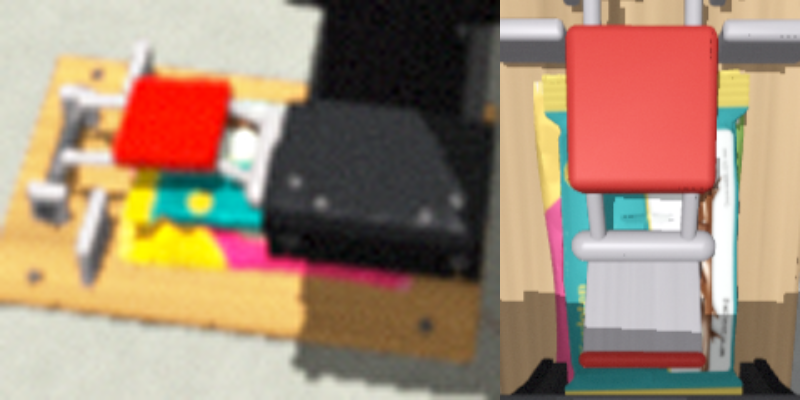

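Run:
```python
from h import *
m=load('w7'); f=lambda c,r,z: onz(m,166+(c-500)*.6,r*.6,z)
w=lambda p:((p[0]-582)*.9994+(p[1]-161)*.034).round(1)
for n,c,r,z in (('stopL top',530,43,26),('stopR top',760,43,26),('stopL bot',530,64,8),('lead L',553,73,24),('lead R',740,70,24),('green L',540,80,14)):
    p=f(c,r,z);print(n,p,w(p))
```

```text
stopL top [661.8 200.7  26. ] 81.1
stopR top [664.4 130.5  26. ] 81.3
stopL bot [660.4 205.4   8. ] 79.9
lead L [654.2 194.3  24. ] 73.3
lead R [657.2 135.6  24. ] 74.3
green L [654.2 200.7  14. ] 73.5
```

>>> jog_arm --rows "-1 0.02 0 0.005 0 0 0;-1 0.035 0 0.01 0 0 0;-1 0.05 0 0.012 0 0 0;-1 0.05 0 0.015 0 0 0;-1 0.05 0 0.015 0 0 0"

```text
t: 8.53
position: [554.9, 161.1, 35.0]
ee_rot: [-3.142, -0.0, 0.036]
force: [1.4, 0.2, -1.4]
opening: 0.733
grip_force: 20.0
```

>>> jog_arm --rows "0.6 0 0 0 0 0 0;0.8 0 0 0 0 0 0;1 0 0 0 0 0 0;1 0 0 0 0 0 0;1 0 0 0 0 0 0;1 0 0 -0.2 0 0 0;1 0 0 -0.5 0 0 0;1 0 0 -0.8 0 0 0;1 0 0 -1 0 0 0;1 -0.4 0 -1 0 0 0;1 -0.8 0 -1 0 0 0;1 -0.8 0 -1 0 0 0"

```text
t: 9.53
position: [466.6, 155.0, 133.8]
ee_rot: [3.139, 0.009, 0.035]
force: [-0.8, -0.1, -0.8]
opening: 0.999
grip_force: 0.0
```

Run:
```python
from h import *
s=arm.read_state();print(s['t'],s['position'],s['opening'],s['force'])
a,m=snap('side','d8'); a=a[250:330,180:280]; a=cv2.resize(a,(400,400),interpolation=cv2.INTER_CUBIC)
b,m=snap('wrist','w8'); b=b[0:200,156:356]
cv2.imwrite('pics/c8.png',np.hstack([a,cv2.resize(b,(400,400))])[:, :800])
```

```text
9.5333 [466.64373745 154.9668632  133.78265435] 0.9991853191871027 [-0.81629816 -0.13360807 -0.83266202]
```

View pics/c8.png

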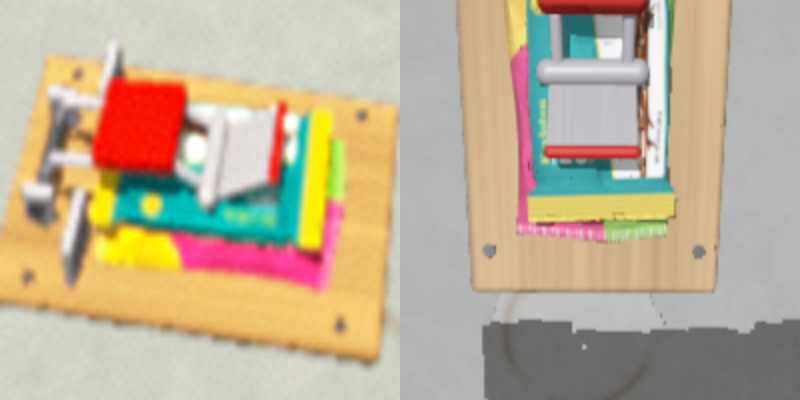

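The teal packet lies flat on the green one under the arm, and the green packet hasn't moved. The gripper is clear of everything.

```bash
python3 -c "
from rig import arm
print(arm.finish_job())"
```

```text
the job is handed in; nothing more can be done
None
```

The teal packet is flat on the green packet under the red arm, its leading end about 2 mm (estimated) from the stops; the job was handed in at about 9.6 s, and no verdict came back.

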